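# Unlatch the window cassette and hold it up

## Task

Two filter cassettes sit latched in two identical docks; take out the one with round glass windows (on its top, front and back). Swing the keeper bar fully aside (about a quarter turn, by its upright pin, toward the dock's left), pinch the cassette's two side catches together until they stop, lift it straight out and finish still holding it pinched, upright and still, at least 10 cm above where it sat; the program ends while holding it. Leave the other cassette seated in its dock and do not knock the things lying around.

Things in the scene. Friction and masses are not known exactly. Their poses are not given: they have to be found in the camera images.
- window_cassette_grip (a point): WINDOW cassette: black block 30 (x) by 32 (y) by 60 mm tall, about 0.16 kg, with ROUND glass windows in metal rings on top, front and back; an upright side catch on its +y and on its -y side. This point is on its vertical mid-axis, level with the catches' finger pads, 43 mm above its underside, 17 mm below its top; seated in the dock it is 51 mm above the worktop. z up.
- blind_cassette_grip (a point): The same point of the BLIND cassette: identical block and catches, but its top is a flat SQUARE metal plate and its front and back are plain black: no windows. It stays where it is.
- window_dock: Fixed dock of the window cassette: base plate 112 mm (x -46 to +66) by 90 mm (y) by 8 mm with a black socket whose walls end 34 mm above the worktop, y -39 to +39 mm. Origin on the worktop below the cassette's mid-axis, z up. The seated cassette's axes are parallel to the dock's, with 1.5 mm play. Strikes in the socket hold the catches' teeth until both are pinched in 4 mm or more.
- blind_dock: The second dock, the same in every way, that carries the blind cassette. The two docks may stand either way round.
- window_dock_keeper (a joint): Angle of the window dock's keeper bar, rad. 0: along the dock's -x, right over the cassette, which it blocks; grows as its free end swings to the dock's +y (clockwise from above, toward the robot's left); 1.57: along the dock's +y, fully aside; stops at -0.35 and 1.75. Starts between -0.2 and 0.3. Stays where it is left (about 0.5 N at the pin moves it).
- window_dock_pin (a point): Middle of the upright round pin at the free end of that keeper bar: 12 mm in diameter, free from 77 to 103 mm above the worktop, this point at 89 mm, 62 mm from the pivot axis. The bar under it is 12 mm wide and lies 71 to 77 mm above the worktop, 3 mm above the cassette's top.
- window_dock_pivot (a point): Point on the vertical pivot axis of the window dock's keeper, 50 mm from the dock's origin along its +x, 89 mm above the worktop (the post's head ends at 80 mm).
- window_cassette_catch_left (a joint): Travel of the window cassette's +y catch toward the cassette, m: 0 free, 0.006 fully in. Spring 2 N at 0, 6.8 N at 0.006. The catch is an upright metal strip 20 mm wide (x); its ribbed finger pad reaches from 30 to 58 mm above the cassette's underside (38 to 66 mm above the worktop when seated). Over both pads: 56 mm free, 44 mm fully pinched.
- window_cassette_catch_right (a joint): The same for its -y catch.
- sensor_head_mid (a point): Loose bystander: black round sensor head, 40 mm across, 14 mm tall; its centre.
- lens_cap_mid (a point): Loose bystander: black round cap, 34 mm across, 10 mm tall; its centre.
- lens_tube_mid (a point): Loose bystander: black tube standing upright, 32 mm across, 52 mm tall; its centre.

How it is judged (in metres and radians):
On the way, in this order (a step that is already met when the one before it is completed fails the run):
1. the keeper bar is swung aside, the window cassette still seated (value of joint window_dock_keeper above 1.2 rad and z of window_cassette_grip in the frame of window_dock below 0.056 m), for 0.2 s.
2. both side catches are pinched in while the cassette is still seated (value of joint each of window_cassette_catch_left, window_cassette_catch_right above 0.004 m and z of window_cassette_grip in the frame of window_dock below 0.056 m), for 0.1 s.
At the end, for the whole second after the job is handed in: The window cassette is held in the fingers, both catches pinched in over 3 mm, 94 mm or more above its seat, off both docks, within 20 degrees of upright, still; keeper aside (over 1.0 rad); blind cassette within 6 mm of its seat; no bystander moved 30 mm (z of window_cassette_grip in the frame of window_dock above 0.145 m and contact force between the fingers and window_cassette above 1 N and contact force between window_cassette and window_dock below 0.1 N and contact force between window_cassette and blind_dock below 0.1 N and value of joint each of window_cassette_catch_left, window_cassette_catch_right above 0.003 m and angle between window_cassette_grip's own z axis and vertical below 0.35 rad and linear speed of window_cassette below 0.03 m/s and angular speed of window_cassette below 0.3 rad/s and value of joint window_dock_keeper above 1 rad and distance of blind_cassette_grip from where it was at the start of the episode below 0.006 m and distance of each of sensor_head_mid, lens_cap_mid, lens_tube_mid from where it was at the start of the episode below 0.03 m); the arm keeps its last pose, push and grip.
It fails at once if the blind cassette is pulled or pushed out of its seat (distance of blind_cassette_grip from where it was at the start of the episode above 0.015 m).
It fails at once if the cassette is torn at its catches or pressed hard in the dock (contact force between window_cassette and window_dock above 60 N).
It fails at once if a bystander is knocked away (distance of any of sensor_head_mid, lens_cap_mid, lens_tube_mid from where it was at the start of the episode above 0.04 m).
It also fails if it takes over 43 s, if anything falls off the work surface, if the arm or the gripper's body presses on something with over 40 N, if the wrist force passes 120 N, or if a joint passes its speed limit or range.

## Robot

A 7-joint arm with a two-finger parallel gripper is mounted at the origin on a cart in front of the work surface, level with it; the furniture and walls round the work are solid. World frame = base frame: x ahead of the robot, y to its left, z up, the work surface at z = 0. Lengths are in mm, angles in rad, forces in N, time in s.
With the tool pointing down it reaches from about 400 to 900 mm from the base axis. Payload 5.6 kg.
Tool frame: the origin (TCP) lies midway between the tips of the shut fingers; the grasp point (between the pads) lies 19 mm behind it; x points along the fingers, y is the direction in which the jaws open and shut, and the axes are right-handed (so a half turn about x gives the same grasp; the last joint's range is limited). The gripper opens to 92 mm and grips with 3 to 60 N. Pads are 20 mm wide; open, the fingers measure 128 mm over their backs; the gripper's body (75 mm by 189 mm) begins 69 mm behind the grasp point.
Start: joints at [1.261, 0.468, -0.012, 1.603, 0.006, 1.071, -0.056], TCP at [171.327, -627.021, 214.592] pointing down, gripper open.
Joint ranges: [-2.53, 2.53], [-0.31, 2.02], [-1.57, 1.55], [0.28, 2.44], [-1.29, 4.43], [0.15, 1.84], [-2.92, 2.92]. Speed limits (rad/s): [2.57, 2.57, 3.14, 3.14, 3.14, 3.14, 3.14].

## Interface

Orientations are given as a rotation vector (axis times angle).
In Python, from cell import robot, grip, kin, viewer gives the robot as it stands. Calls block until the motion is done:
- robot.movep(position, orientation): joint-space move of the TCP to a pose.
- robot.servo_line(position, feed=150, rotation=None): straight line of the TCP; rotation=None keeps the orientation; feed is the mean speed in mm/s.
- robot.goto_joints(angles): joint-space move.
- grip(opening, newtons=None): opening from 0.0 (shut) to 1.0 (fully open); newtons is the grip in N (None keeps the last); returns when the fingers have stopped.
- robot.hold(seconds).
- kin.ik(position, orientation): joint angles nearest the present ones, or None.
- robot.observe(): the state.
- viewer.read_camera(name): name is "scene" or "top" or "wrist"; returns the picture (420x560x3 uint8, red, green, blue); there is no depth.
- viewer.camera_info(name): a dict with "camera_matrix" (3x3 intrinsics, pixels), "k1" (the pictures are not rectified: a ray, as slopes to the right and down, at radius r is drawn at 1 + k1 r^2 times it, then the intrinsics apply), "R" (3x3) and "t" (3): a world point X has camera coordinates R X + t. Camera axes: x right, y down, z forward; pixel columns grow to the right and rows downward; lengths in mm; the calibration is good to about 2 mm. A picture is of the moment at which its call begins: read the wrist's pose just before it. camera_info takes no time and is no camera call; for the wrist camera it gives the pose at the moment of the call.
A pose or a line that the arm cannot do raises robot.IKError and nothing moves.
- robot.job_done(): hands the job in, once; it reports no verdict.
Trained networks look in the newest picture that a camera, given by its name, has taken for a name from the list of things; names that differ only in an ending like _2 or _b are one class to them, and where a whole thing is asked for, a point or a joint stands for the part that bears it (a point fixed in the world has none). Each returns a list of dicts, best first, with "confidence" (0 to 1); they miss things now and then, are a little off and sometimes report something else, mostly with a low value. They report only what shows in the picture. A call takes as long as a camera call.
- viewer.silhouettes(name, camera): "mask" (420x560 bool, what is visible of it).
- viewer.pinpoint(name, camera): "at" ([x, y, z] in mm, in the coordinates of the camera as it stood for that picture, good to about 4 mm: a listed point, or the origin of a listed thing).
The state is a dict: "t": time; "joints": joint angles; "joint_velocities": joint speeds; "joint_torque": joint torques, N m; "tcp_pos": TCP position; "tcp_rot": TCP orientation; "contact_force": force on the tool from outside, world axes, zero at the start; "wrist_torque": the same for the moment, N m; "grip_width": opening from 0.0 (shut) to 1.0 (fully open).
Only numpy, scipy, OpenCV 4.12 (cv2) and the standard library are available. Lean on these libraries where they do the work, as an engineer would, in place of code of your own. Each camera call takes 0.05 s, during which the arm holds its last target.

## Working session

There is one attempt and no reset: what is moved stays moved. The work goes in short steps, each a Python script; the robot and the scene stay as the last script left them, time stands still between calls to the robot, and variables do not carry over. Pictures are saved under pics/ and viewed, and the job is handed in when it is done.

```bash
ls; mkdir -p pics; python3 - <<'E'
from cell import robot, grip, kin, viewer
import cv2
for c in ["scene","top","wrist"]:
    im=viewer.read_camera(c); cv2.imwrite(f"pics/a_{c}.png",im[:,:,::-1])
    i=viewer.camera_info(c); print(c,i)
    for n in ["window_cassette_grip","blind_cassette_grip","window_dock","window_dock_pin","window_dock_pivot","sensor_head_mid","lens_cap_mid","lens_tube_mid"]:
        r=viewer.pinpoint(n,c)
        for d in r[:3]:
            import numpy as np
            print(n,round(d["confidence"],2),np.round(np.array(i["R"]).T@(np.array(d["at"])-np.array(i["t"])),1))
s=robot.observe();print(s)
E
```

```text
pics
scene {'camera_matrix': array([[476.01597773,   0.        , 276.74907507],
       [  0.        , 476.01597773, 203.8573402 ],
       [  0.        ,   0.        ,   1.        ]]), 'k1': -0.03582183536093388, 'R': array([[-0.46680593, -0.8843329 , -0.00689523],
       [-0.68793252,  0.36801108, -0.6255531 ],
       [ 0.55573471, -0.28726845, -0.78015112]]), 't': array([293.4832144 , 422.56295967, 615.77375198])}
window_cassette_grip 0.72 [467.1 -59.3  51.9]
window_cassette_grip 0.66 [520.1 178.8   5.6]
blind_cassette_grip 0.59 [553.6  44.9   1.1]
window_dock 0.57 [465.8 -58.6  -2.5]
window_dock 0.28 [519.  177.4  49.6]
window_dock_pin 0.71 [453.5 -55.7  90.5]
window_dock_pivot 0.55 [511.9 -75.7  88.7]
sensor_head_mid 0.65 [458.3  44.5  11.2]
lens_cap_mid 0.78 [5.544e+02 4.490e+01 1.000e-01]
lens_tube_mid 0.76 [699.9  58.9  25.7]
lens_tube_mid 0.25 [520.5 180.1  51.6]
top {'camera_matrix': array([[542.10282239,   0.        , 279.59312687],
       [  0.        , 542.10282239, 213.62147919],
       [  0.        ,   0.        ,   1.        ]]), 'k1': -0.20085362537012882, 'R': array([
[... 1081 characters left out ...]
s': array([ 1.26096281,  0.4675512 , -0.01158294,  1.60269381,  0.00597184,
        1.07141446, -0.05630583]), 'joint_velocities': array([ 1.18324524e-03,  1.03088812e-03,  4.30173846e-04, -1.23827815e-03,
       -4.38006564e-04,  2.38045994e-05,  8.12349789e-05]), 'joint_torque': array([-9.58862001e-04, -5.20414281e+01, -1.29744431e-02, -2.44050157e+01,
       -5.66986157e-02,  1.13344321e-02,  2.23182820e-05]), 'tcp_pos': array([ 171.34653652, -627.01002214,  214.56166033]), 'tcp_rot': array([ 2.07892496,  0.27894174, -2.07898329]), 'contact_force': array([-0.00192765,  0.07882498,  0.15136457]), 'wrist_torque': array([0.02828597, 0.04139138, 0.03102382]), 'grip_width': 1.0018563801273028}
```

View pics/a_scene.png

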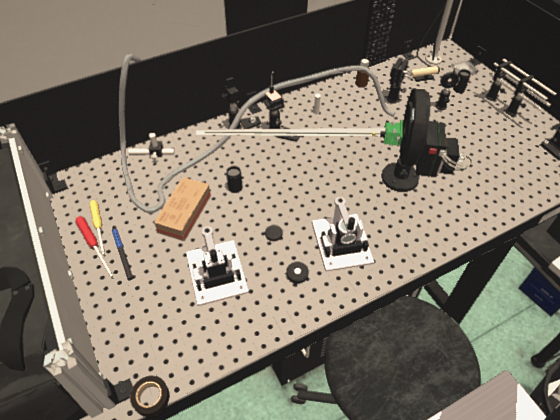

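View pics/a_top.png

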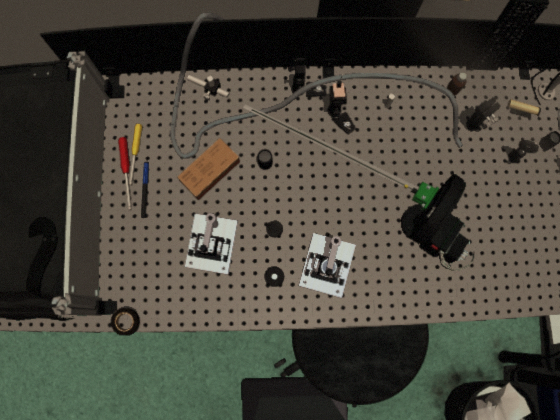

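```bash
cat > h.py <<'E'
from cell import robot, grip, kin, viewer
import cv2, numpy as np
from scipy.spatial.transform import Rotation as Ro
def ori(yaw):  # tool x down, tool y = dir at yaw (world)
    x=np.array([0,0,-1.]); y=np.array([np.cos(yaw),np.sin(yaw),0]); z=np.cross(x,y)
    return Ro.from_matrix(np.array([x,y,z]).T).as_rotvec()
def proj(P,i):
    c=np.array(i["R"])@np.array(P,float)+np.array(i["t"]); s=c[:2]/c[2]; s=s*(1+i["k1"]*(s@s)); K=i["camera_matrix"]
    return K[:2,:2]@s+K[:2,2]
def ray(px,i,z):
    K=i["camera_matrix"]; d=(np.array(px,float)-K[:2,2])/K[0,0]; s=d.copy()
    for _ in range(20): s=d/(1+i["k1"]*(s@s))
    R=np.array(i["R"]); o=-R.T@np.array(i["t"]); v=R.T@np.array([s[0],s[1],1]); return o+v*(z-o[2])/v[2]
def w(at,i): return np.array(i["R"]).T@(np.array(at)-np.array(i["t"]))
def pic(c,f):
    i=viewer.camera_info(c); im=viewer.read_camera(c); cv2.imwrite(f"pics/{f}.png",im[:,:,::-1]); return im,i
E
python3 - <<'E'
from h import *
s=robot.observe(); M=Ro.from_rotvec(s["tcp_rot"]).as_matrix(); print(M)
i=viewer.camera_info("wrist"); o=-i["R"].T@i["t"]
print("cam in tool",M.T@(o-s["tcp_pos"]), "axis in tool",M.T@i["R"][2])
for yaw in [np.pi/2-.25,-np.pi/2-.25]:
    for p in ([380,-50,330],[465,-55,330],[465,-55,150]): print(yaw,p,kin.ik(p,ori(yaw)))
for px in [(415,225),(440,215),(465,185)]:
    i=viewer.camera_info("top");print(ray(px,i,0),ray(px,i,150))
E
```

```text
[[-3.12361439e-05  2.63576152e-01 -9.64638591e-01]
 [ 2.37087847e-05 -9.64638591e-01 -2.63576153e-01]
 [-9.99999999e-01 -3.11035113e-05  2.38825196e-05]]
cam in tool [-171.1115077    -0.7576999   -74.92725759] axis in tool [9.64540744e-01 6.16537953e-04 2.63933273e-01]
1.3207963267948966 [380, -50, 330] [ 0.94912178 -0.10796126 -0.81265576  2.00086708 -0.08352629  1.21624756
  1.48923507]
1.3207963267948966 [465, -55, 330] [ 0.87883031  0.1321721  -0.89238527  1.83892326  0.1094238   1.22136437
  1.27393024]
1.3207963267948966 [465, -55, 150] [ 0.76603911  0.3874281  -0.84984545  2.05209486  0.38258566  0.86363452
  1.01960969]
-1.8207963267948966 [380, -50, 330] [ 0.68469214 -0.10087781 -0.5801979   2.0110165  -0.05891603  1.21559832
 -1.69345724]
-1.8207963267948966 [465, -55, 330] [ 0.56160755  0.08552964 -0.54161935  1.85375761  0.04700108  1.21486041
 -1.81558077]
-1.8207963267948966 [465, -55, 150] [ 0.42119607  0.28915691 -0.43030397  2.07096383  0.16444533  0.81335059
 -1.92757619]
[ 552.52036141 -243.88736866    0.        ] [ 527.62040589 -204.29990815  150.        ]
[ 572.08149532 -299.58524687    0.        ] [ 544.50676084 -252.38168835  150.        ]
[ 635.65648945 -361.27869869    0.        ] [ 599.38854435 -305.63921064  150.        ]
```

```bash
python3 -c "
import cv2
a=cv2.imread('pics/a_top.png')[200:320,160:400];cv2.imwrite('pics/a_topc.png',cv2.resize(a,None,fx=3.3,fy=3.3,interpolation=cv2.INTER_CUBIC))"
```

```text
(no output)
```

View pics/a_topc.png

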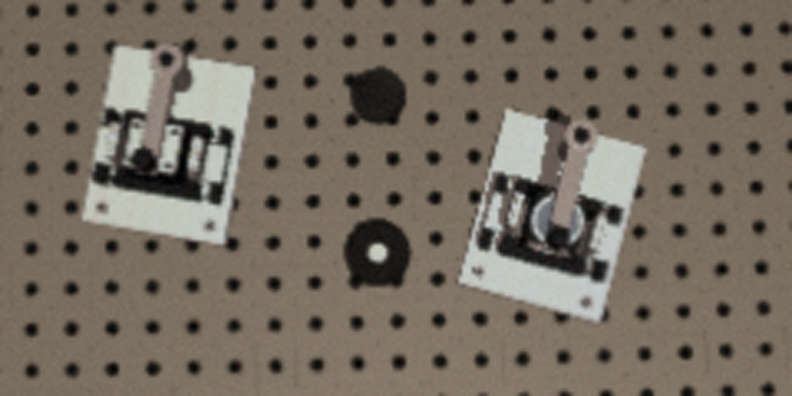

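```bash
python3 - <<'E'
from h import *
robot.servo_line([118,-430,400],feed=300)
q=np.array(robot.observe()["joints"]); print(q)
q[0]-=1.15; 
q[6]+=1.4
robot.goto_joints(q)
s=robot.observe(); print(s["t"],s["tcp_pos"],Ro.from_rotvec(s["tcp_rot"]).as_matrix()[:,1])
robot.movep([440,-50,215],ori(1.30))
s=robot.observe(); print(s["t"],s["tcp_pos"],s["joints"])
im,i=pic("wrist","b_wrist")
for n in ["window_cassette_grip","blind_cassette_grip","window_dock","window_dock_pin","window_dock_pivot"]:
    for d in viewer.pinpoint(n,"wrist")[:3]: print(n,round(d["confidence"],2),np.round(w(d["at"],i),1))
E
```

```text
[ 1.26466245e+00 -3.06938958e-02 -3.55889929e-02  1.80937122e+00
 -1.07113612e-03  1.36420813e+00 -7.48067188e-02]
4.1833 [440.7713041  -69.07924327 398.75316416] [ 3.21587217e-01  9.46879707e-01 -6.94515229e-04]
4.95 [441.07667143 -50.69496518 216.1027402 ] [ 0.09533153  0.11753399 -0.06057238  2.07997318  0.00896231  0.94234668
  1.32844063]
window_cassette_grip 0.71 [471.4 -53.8  53.2]
blind_cassette_grip 0.74 [513.1 182.2  52.9]
window_dock 0.96 [466.3 -56.3  -0.5]
window_dock_pin 0.85 [456.  -51.4  91.3]
window_dock_pivot 0.76 [513.1 -68.7  88.1]
window_dock_pivot 0.7 [456.5 -48.7  89. ]
```

View pics/b_wrist.png

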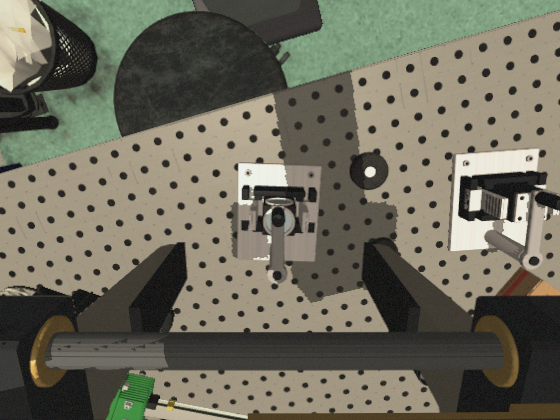

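```bash
python3 -c "
import cv2
a=cv2.imread('pics/b_wrist.png')[150:295,195:365];a=cv2.convertScaleAbs(a,alpha=1.4,beta=20);cv2.imwrite('pics/b_c.png',cv2.resize(a,None,fx=4,fy=4,interpolation=cv2.INTER_CUBIC))"
```

```text
(no output)
```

View pics/b_c.png

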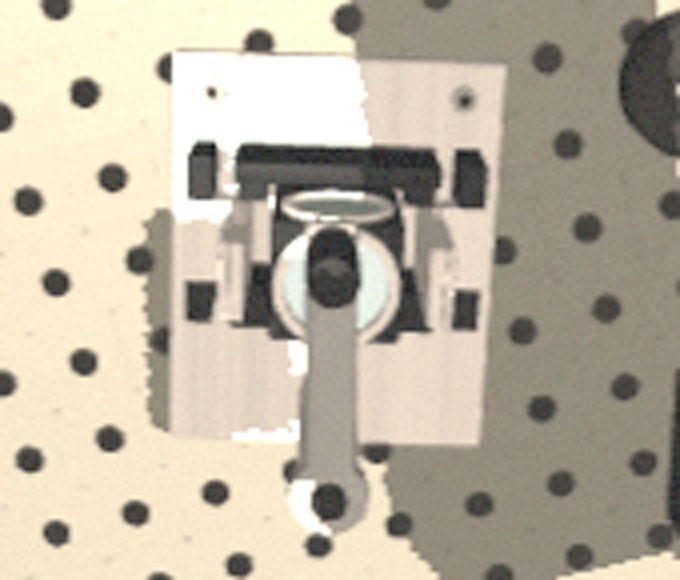

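```bash
cat > fit.py <<'E'
from h import *
i=viewer.camera_info("wrist")
f=lambda p:np.array(p)/4+[195,150]
C=np.array([ray(f(p),i,8)[:2] for p in [(174,52),(507,65),(480,444),(170,432)]])
D=np.array([[-46,-45],[-46,45],[66,45],[66,-45]],float)
# check which image side is +y
print(C)
from scipy.optimize import least_squares
fun=lambda v:((D@np.array([[np.cos(v[2]),np.sin(v[2])],[-np.sin(v[2]),np.cos(v[2])]])+v[:2])-C).ravel()
r=least_squares(fun,[467,-52,-.27]);print(r.x,r.fun.round(1))
print("pivot",ray(f((331,502)),i,80), "pin",ray(f((332,280)),i,103), "pin base",ray(f((332,240)),i,77))
x,y,t=r.x; print("fit pivot",x+50*np.cos(t),y+50*np.sin(t))
print("ring top",ray(f((334,283)),i,68))
E
python3 fit.py
```

```text
[[ 410.95992233  -80.54845909]
 [ 438.33681895    4.83946503]
 [ 543.76182356  -28.45641759]
 [ 516.05316179 -114.04190344]]
[ 4.67751500e+02 -5.15109258e+01 -3.08983359e-01] [-0.7  0.2 -0.7  0.5  0.5 -0.3  0.9 -0.4]
pivot [515.56153733 -66.33899191  80.        ] pin [455.28826431 -49.79934386 103.        ] pin base [453.99467122 -49.14474574  77.        ]
fit pivot 515.3836601679287 -66.71544068048718
ring top [466.77441978 -52.06186227  68.        ]
```

```bash
python3 - <<'E'
from h import *
T=-0.309; pv=np.array([515.4,-66.6])
def pin(k,z):
    a=np.pi+T-k; return [pv[0]+62*np.cos(a),pv[1]+62*np.sin(a),z]
R=ori(T+np.pi/4)
robot.movep(pin(-.036,130),R)
grip(0.4)
robot.servo_line(pin(-.036,83),feed=100)
s=robot.observe(); print(s["t"],s["tcp_pos"],s["contact_force"])
grip(0.0,6)
s=robot.observe(); print(s["t"],s["grip_width"],s["contact_force"])
for k in np.linspace(0.1,1.6,9):
    robot.servo_line(pin(k,83),feed=70)
    s=robot.observe(); print(round(k,2),round(s["t"],2),s["tcp_pos"].round(1),s["contact_force"].round(1))
im,i=pic("wrist","c_wrist"); pic("top","c_top")
print(s["grip_width"])
E
```

```text
7.5833 [455.88249523 -49.89311925  83.1086292 ] [ 0.33817061 -0.24831273  0.48317142]
8.075 0.12482395702160075 [-2.77471267 -0.05506531  3.95521357]
0.1 8.34 [458.4 -40.9  83. ] [-3.6  0.8  6.3]
0.29 8.66 [463.9 -30.9  82.8] [-3.9  3.4  3.4]
0.48 8.97 [471.4 -22.5  82.7] [-2.6  2.3 -0.7]
0.66 9.29 [480.8 -15.4  82.8] [-1.2  2.3 -3. ]
0.85 9.61 [491.5  -9.8  83. ] [ 0.5  0.6 -3.5]
1.04 9.93 [502.6  -6.1  83.1] [ 0.5  0.7 -3.2]
1.23 10.24 [514.1  -4.5  83.1] [ 1.4  1.2 -1.4]
1.41 10.56 [525.5  -5.3  83.1] [ 0.6  0.8 -1. ]
1.6 10.88 [536.9  -8.4  83.1] [ 0.7  0.9 -0.6]
0.12932034750241578
```

View pics/c_wrist.png

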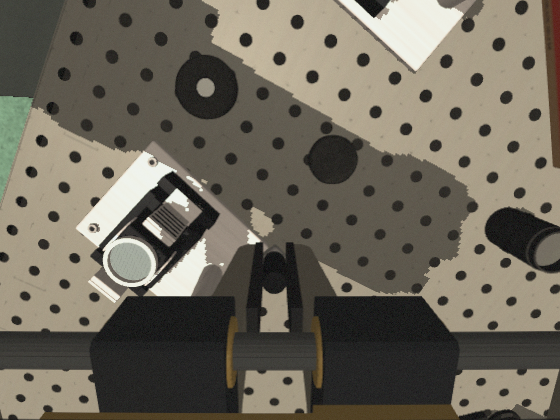

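```bash
python3 - <<'E'
from h import *
T=-0.309
s=robot.observe(); p=s["tcp_pos"].copy()
grip(0.35); p[2]=135; robot.servo_line(p,feed=150)
d=np.array([np.cos(T),np.sin(T)])
robot.movep([467.5-25*d[0],-51.8-25*d[1],150],ori(T+np.pi/2))
grip(0.95)
s=robot.observe(); print(s["t"],s["tcp_pos"],s["grip_width"],s["contact_force"])
im,i=pic("wrist","d_wrist"); pic("scene","d_scene")
for n in ["window_cassette_grip","window_dock","window_dock_pin","window_dock_pivot"]:
    for d in viewer.pinpoint(n,"wrist")[:2]: print(n,round(d["confidence"],2),np.round(w(d["at"],i),1))
for z,P in [(68,(467.6,-51.8)),(8,(467.6,-51.8)),(80,(515.4,-66.6))]: print(proj([*P,z],i))
E
```

```text
13.6667 [443.69783627 -44.22983484 150.04389619] 0.951792372174765 [-0.30999202  0.11514516 -0.08493236]
window_dock 0.6 [465.9 -54.9   4.1]
window_dock_pin 0.87 [540.9 -10.3  90.6]
window_dock_pivot 0.73 [511.5 -70.4  89.2]
[272.94833653 246.28175178]
[273.14563347 222.52129208]
[273.52631045 312.7058033 ]
```

View pics/d_wrist.png

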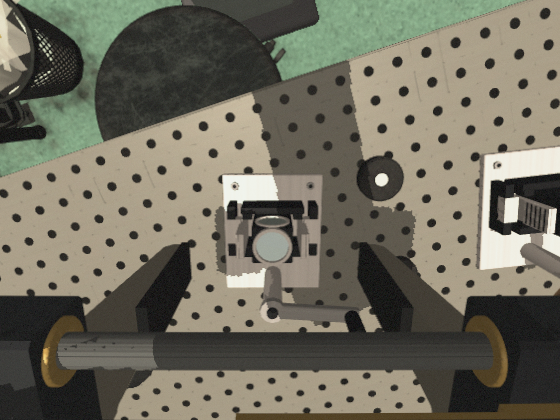

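View pics/d_scene.png

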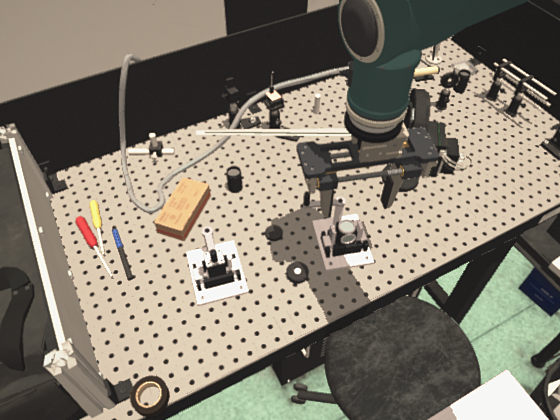

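```bash
python3 - <<'E'
from h import *
robot.servo_line([467.2,-51.5,110],feed=100)
robot.servo_line([467.2,-51.5,41],feed=60)
s=robot.observe(); print(s["t"],s["tcp_pos"],s["contact_force"])
grip(0.56)   # ~51.5mm: partial
s=robot.observe(); print(s["t"],s["grip_width"],s["contact_force"],s["wrist_torque"])
E
```

```text
15.8833 [467.50951026 -51.51217888  41.32702094] [ 0.58788632 -0.28857173 -0.31088989]
16.5583 0.5588625300776785 [-0.58224936  0.00496364  1.50957058] [-0.10136043 -0.01013813  0.01146317]
```

```bash
python3 - <<'E'
from h import *
grip(0.0,22)
robot.hold(0.4)
s=robot.observe(); print(s["t"],s["grip_width"],s["grip_width"]*92,s["contact_force"],s["wrist_torque"])
im,i=pic("wrist","e_wrist"); pic("scene","e_scene")
E
```

```text
17.2583 0.45937988488838005 42.262949409730965 [-1.5063618  -1.95004505  5.60446029] [-0.44794093  0.22749709  0.09423769]
```

View pics/e_wrist.png

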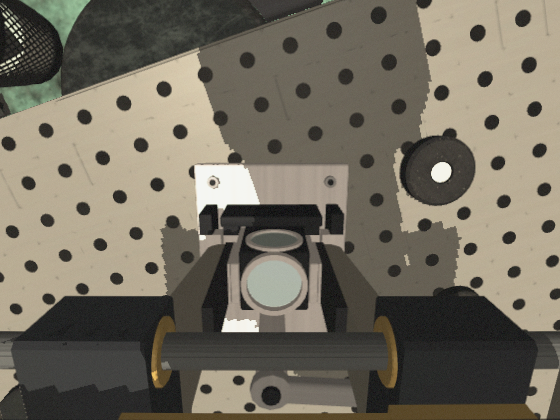

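```bash
python3 - <<'E'
from h import *
p=robot.observe()["tcp_pos"].copy(); p[:2]=[467.2,-51.5]
for z in [46,52,60,75]:
    p[2]=z; robot.servo_line(p,feed=30); s=robot.observe(); print(round(s["t"],2),s["tcp_pos"].round(1),s["contact_force"].round(1),round(s["grip_width"],3))
    if abs(s["contact_force"]).max()>20: break
else:
    p[2]=165; robot.servo_line(p,feed=60); robot.hold(0.5)
    s=robot.observe(); print(round(s["t"],2),s["tcp_pos"].round(1),s["contact_force"].round(1),round(s["grip_width"],3))
im,i=pic("wrist","f_wrist")
for n in ["window_cassette_grip"]:
    for d in viewer.pinpoint(n,"wrist")[:2]: print(n,round(d["confidence"],2),np.round(w(d["at"],i),1))
im,i=pic("scene","f_scene")
for n in ["window_cassette_grip","blind_cassette_grip","window_dock_pin","sensor_head_mid","lens_cap_mid","lens_tube_mid"]:
    for d in viewer.pinpoint(n,"scene")[:2]: print(n,round(d["confidence"],2),np.round(w(d["at"],i),1))
E
```

```text
17.68 [466.8 -51.6  45.9] [-1.4 -1.9  0.2] 0.456
18.02 [467.2 -51.7  52.2] [-1.8 -3.6  0.3] 0.455
18.44 [467.4 -51.7  60.4] [-0.8 -3.5  0.2] 0.458
19.09 [467.5 -51.2  75.2] [-0.8 -0.1 -1.4] 0.458
21.24 [467.2 -51.5 165. ] [-1.5 -0.2 -1.8] 0.457
window_cassette_grip 0.91 [468.9 -55.5 175.9]
window_cassette_grip 0.71 [458.4  47.2  10.1]
blind_cassette_grip 0.69 [521.1 178.6  53.5]
window_dock_pin 0.73 [537.9 -16.8  89. ]
window_dock_pin 0.54 [458.   48.2  10.3]
sensor_head_mid 0.9 [460.2  45.5  11.4]
lens_cap_mid 0.64 [555.6  44.8   2.7]
lens_tube_mid 0.83 [698.7  64.2  23.4]
```

View pics/f_scene.png

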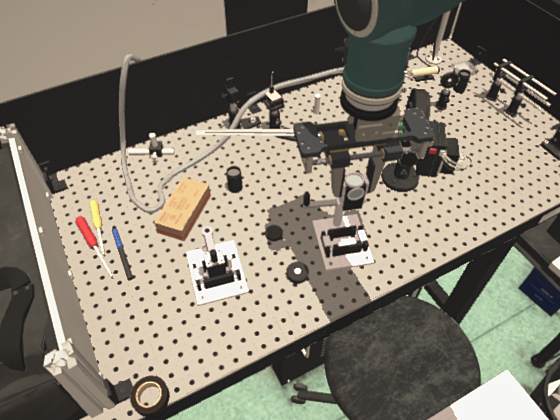

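View pics/f_wrist.png

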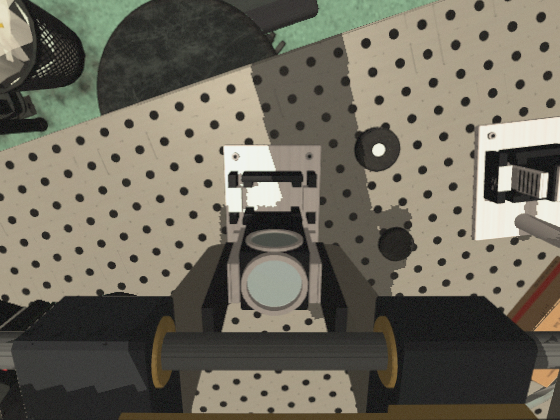

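The window cassette is out and held upright between the fingers, with its round window at (275,282) in the wrist view. Its grip point is at about z 175 mm, where 145 mm is needed. The keeper is aside, and the blind cassette and the bystanders look unmoved.

```bash
python3 - <<'E'
from h import *
robot.hold(0.5); s=robot.observe(); print(s["t"],abs(s["joint_velocities"]).max(),s["grip_width"],s["contact_force"])
robot.job_done()
E
```

```text
22.1917 0.0013415743085780371 0.4577031051947866 [-0.33889375 -0.1497933  -1.27366516]
the job is handed in; nothing more can be done
```

I took the cassette with the round glass windows out of its dock and handed the job in at 22.2 s while still holding it. No verdict is reported, so this rests on my own last checks.

- **Keeper:** I held the keeper's pin lightly and swung the bar to about 1.6 rad. The cameras later placed the pin within about 4 to 8 mm of where I left it.
- **Pinch and lift:** I pinched both catches in the dock with 22 N until the fingers stopped at about 42 mm, which matches fully in (44 mm). I then lifted the cassette 124 mm straight up, and the force readings stayed under 6 N.
- **Final state:** The wrist camera put the grip point at z ≈ 176 mm, about 125 mm above its seat. The finger opening was unchanged, the arm was still, and the cassette looked upright.
- **Surroundings:** In the scene picture the blind cassette and all three bystanders were within detection noise of where they started.

Two low-ranked detections disagreed. In the scene picture the trained network reported the window cassette, and as a weaker second guess the pin, at the sensor head. The pictures show both were mistakes.

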